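Point out the ingredients of a lemon and garlic dressing

ROBOT

A 6-joint arm with a two-finger parallel gripper is mounted at the origin on a cart in front of the work surface, level with it; the furniture and walls round the work are solid. World frame = base frame: x ahead of the robot, y to its left, z up, the work surface at z = 0. Lengths are in m, angles in rad, forces in N, time in s.
With the tool pointing down it reaches from about 0.3 to 0.85 m from the base axis. Payload 4.2 kg.
Tool frame: the origin (TCP) lies between the finger pads, 19 mm behind the fingertips; this is the grasp point; z points along the fingers, y is the line along which they close (so a half turn about z gives the same grasp; the last joint's range is limited). The gripper opens to 91 mm and grips with 3 to 60 N. Pads are 32 mm wide; open, the fingers measure 118 mm over their backs; the gripper's body (76 mm by 178 mm) begins 60 mm behind the grasp point.
Start: joints at [-1.203, 0.32, 1.565, -0, 1.257, -0.02], TCP at [0.217, -0.532, 0.233] pointing down, gripper open.
Joint ranges: [-3.11, 3.11], [-0.84, 2.01], [0.21, 2.61], [-1.34, 4.49], [0.05, 2.63], [-2.56, 2.56]. Speed limits (rad/s): [2.57, 2.57, 3.14, 3.14, 3.14, 3.14].

INTERFACE

Orientations are given as a unit quaternion [w, x, y, z].
In Python, from station import robot gives the robot as it stands. The module is installed in compiled form; this text tells all that it offers.
- The arm moves only by the tool servo_tool, never from a script. Its argument "moves" is a list of rows, each a list of 7 numbers: the opening, from 0 (shut) to 1 (fully open), then the shift along the world's x, y, z in m, then the turn, a rotation vector about the world's x, y, z in degrees. In form: [[gripper, dx, dy, dz, wx, wy, wz], ...]. A call has 1 to 10 rows; each row is the pose to reach, as a shift and turn from the pose commanded when the call began; what a row does not reach only later rows make up. A row lasts 1/12 s, in which the tool goes at most 41.7 mm and 7.16 degrees, less where a joint would pass 70% of its speed; a pose out of reach is approached as far as the arm can. A call with a gripper value outside its range is refused whole. The fingers move at their own pace and stop on an object; "newtons" is the grip in N (left out, the last holds). Time passes only in rows, so rows that repeat a pose let the fingers close. It gives the time, the measured TCP pose, the force, the opening and the grip force at its end, in the units of the state.
- robot.observe(): the state, without advancing time (a new reading comes with each control period).
- robot.get_image(name): name is "scene" or "top" or "wrist"; returns a dict with "pixels" (480x640x3 uint8, blue, green, red), "z_map" (480x640 float32, m along the optical axis (not along the pixel's ray), 0 where there is no reading), "fx", "fy", "cx", "cy" (pixels), "world_from_camera" (4x4, takes a point from camera to world coordinates); the wrist camera has in their place "T_tool_cam" (4x4, takes a point from camera to tool coordinates, whose origin is the TCP and whose axes are the flange's). Camera axes: x right, y down, z forward; pixel columns grow to the right and rows downward; lengths in m; the calibration is good to about 2 mm. A picture is of the moment at which its call begins: read the wrist's pose just before it.
- robot.job_done(): hands the job in; it is judged then, once.
The state is a dict: "time": time; "joint_pos": joint angles; "dq": joint speeds; "joint_torque": joint torques, N m; "eef_pos": TCP position; "eef_rot": TCP orientation; "wrist_force": force on the tool from outside, world axes, zero at the start; "moment": the same for the moment, N m; "width": opening from 0.0 (shut) to 1.0 (fully open); "grip_force": force on a finger pad.
Only numpy, scipy, OpenCV 4.12 (cv2) and the standard library are available. Lean on these libraries where they do the work, as an engineer would, in place of code of your own. Each camera call takes 0.05 s, during which the arm holds its last target. There are 200 camera calls.

TASK

Show the cook what goes into the salad dressing: point at the lemon, then at the garlic, then at the wooden salt box on the left, beside the hob (not the like one at the back on the right), each time holding the downward-pointing fingertips a few centimetres above the middle of the thing for two seconds. Touch nothing, move nothing, and rise well clear on the way from one to the next, so that you do not come down over the lime, the tin or the candle as well. Finish still pointing at the salt box.

Things in the scene. Friction and masses are not known exactly. Their poses are not given: they have to be found in the camera images.
- lemon: yellow lemon lying on the worktop, 72 x 55 mm, 54 mm high, loose. Origin under its middle, on the worktop. It lies anywhere among the lime, garlic, tin and candle jar
- garlic: whitish-pink bulb of garlic, 60 x 60 mm, 59 mm high to the stalk at its middle, loose. Origin under its middle, on the worktop
- salt_box: plain light-brown wooden salt box with a closed flat lid, 108 (x) x 114 (y) mm, 94 mm high to the top of the lid, on the robot's left beside the black hob, loose (a like box at the back right, behind the glass and the little cup, is not meant). Origin under its middle, on the worktop; x points from its front (which faces the robot) to its back, z up
- lime: green lime, 53 x 45 mm, 45 mm high, loose; not to be pointed at. Origin under its middle, on the worktop
- tin: round food tin with green side and pale gold lid, 75 mm across, 58 mm high, loose; not to be pointed at. Origin under its middle, on the worktop
- candle_jar: white candle in a clear glass jar, 62 mm across, 59 mm high, loose; not to be pointed at. Origin under its middle, on the worktop
- kale: bunch of curly greens on the robot's right, 157 x 184 mm, 92 mm high; part of the clutter. Origin under its middle, on the worktop
Mind the look-alikes: they are no part of the job. Leave any purple look-alike of the garlic alone.

How it is judged:
On the way, in this order (a step that is already met when the one before it is completed fails the run):
1. the tool points at the lemon from just above for 1.5 s (horizontal distance between the grasp point and lemon below 0.03 m and height (world z) of the grasp point between 0.064 and 0.154 m and angle between the grasp point's own z axis and vertical above 2.2 rad), for 1.5 s.
2. the tool points at the garlic from just above for 1.5 s (horizontal distance between the grasp point and garlic below 0.03 m and height (world z) of the grasp point between 0.069 and 0.159 m and angle between the grasp point's own z axis and vertical above 2.2 rad), for 1.5 s.
3. the tool points at the salt box from just above for 1.5 s (horizontal distance between the grasp point and salt_box below 0.04 m and height (world z) of the grasp point between 0.104 and 0.194 m and angle between the grasp point's own z axis and vertical above 2.2 rad), for 1.5 s.
At the end, for the whole second after the job is handed in: The tool points down (within 50 degrees) at the salt box: tool point within 40 mm of the middle of its lid sideways (30 mm for lemon and garlic before) and 10 to 100 mm above it; the six loose things listed rest within 10 mm of where they stood (all of step 3 and distance of each of lemon, garlic, salt_box, lime, tin, candle_jar from where it was at the start of the episode below 0.01 m and linear speed of each of lemon, garlic, salt_box, lime, tin, candle_jar below 0.02 m/s); the robot touches nothing.
It fails at once if the robot touches anything (contact force between any of the fingers, the arm and anything else above 0.5 N).
It fails at once if one of the loose things is moved more than 10 mm (distance of any of lemon, garlic, salt_box, lime, tin, candle_jar from where it was at the start of the episode above 0.01 m).
It fails at once if the tool comes down over the lime (within 25 mm of its middle and its tool point less than 70 mm above it) (horizontal distance between the grasp point and lime below 0.025 m and height (world z) of the grasp point below 0.115 m).
It fails at once if the tool comes down over the tin (within 25 mm of its middle and its tool point less than 70 mm above it) (horizontal distance between the grasp point and tin below 0.025 m and height (world z) of the grasp point below 0.128 m).
It fails at once if the tool comes down over the candle jar (within 25 mm of its middle and its tool point less than 70 mm above it) (horizontal distance between the grasp point and candle_jar below 0.025 m and height (world z) of the grasp point below 0.129 m).
It also fails if it takes over 51 s, if anything falls off the work surface, if the arm or the gripper's body presses on something with over 40 N, if the wrist force passes 120 N, or if a joint passes its speed limit or range.

## Working session

There is one attempt and no reset: what is moved stays moved. The work goes in short steps, Python scripts to look and compute and a tool call to move; the robot and the scene stay as the last step left them, time stands still between calls to the robot, and variables do not carry over. Pictures are saved under pics/ and viewed, at most 10 in all, crops included, and the job is handed in when it is done.

Besides the shell and the picture viewer there is one more tool, called after ">>>" as name(argument=value, ...), one argument or row to a line, values as JSON. servo_tool: Moves the arm, as the interface text tells. Its arguments: {"type":"object","properties":{"moves":{"type":"array"},"newtons":{"type":"number"}},"required":["moves"]}

```bash
mkdir -p pics
cat > h.py <<'E'
import numpy as np, cv2
from station import robot
def pts(im):
    z=im["z_map"]; v,u=np.mgrid[:480,:640]
    p=np.stack([(u-im["cx"])/im["fx"]*z,(v-im["cy"])/im["fy"]*z,z,np.ones_like(z)],-1)
    w=p@np.array(im["world_from_camera"]).T
    w[z==0]=np.nan
    return w[...,:3]
E
python3 - <<'E'
from h import *
s=robot.observe();print(s["time"],s["eef_pos"],s["eef_rot"])
for n in("top","scene"):
    im=robot.get_image(n);cv2.imwrite(f"pics/{n}0.png",im["pixels"]);np.savez(f"{n}0.npz",**im)
    print(n,im["fx"],np.round(im["world_from_camera"],3).tolist())
E
```

```text
0.0 [ 0.21727951 -0.53185624  0.23191159] [-8.74788913e-04  9.81254914e-01  1.92712229e-01 -1.58241429e-04]
top 450.12485612925275 [[-0.023, -0.996, 0.085, 0.416], [-1.0, 0.022, -0.004, -0.003], [0.002, -0.085, -0.996, 1.078], [0.0, 0.0, 0.0, 1.0]]
scene 448.66153450293604 [[-0.877, -0.326, 0.353, 0.196], [-0.48, 0.575, -0.662, 0.577], [0.013, -0.75, -0.661, 0.614], [0.0, 0.0, 0.0, 1.0]]
```

View pics/top0.png

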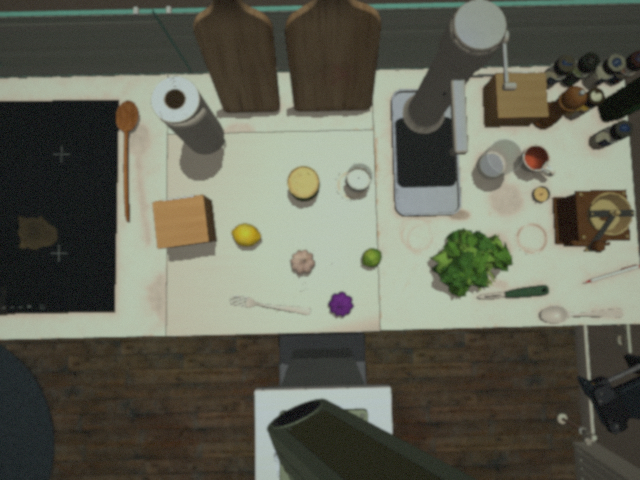

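View pics/scene0.png

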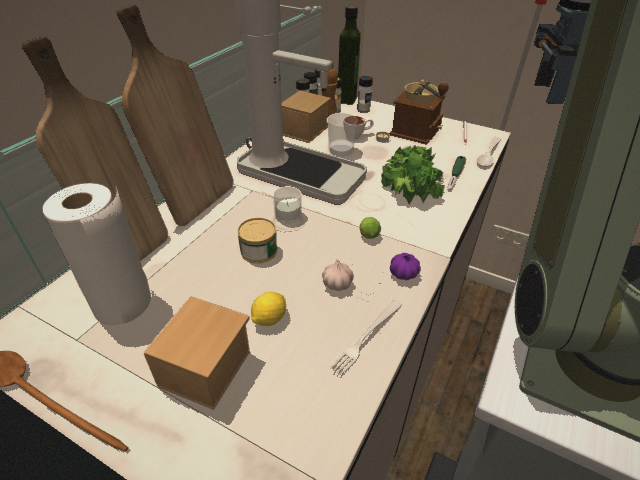

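The top view shows the lemon at (246,234), garlic at (302,262), lime at (371,258), tin at (303,183) and candle at (357,180). There is also a purple look-alike of the garlic at (341,304). There are two wooden boxes: (184,221), beside the hob on the left, and (516,98), at the back right. The left one is the one meant. Next I'll measure these and enlarge the candidates.

Run:
```python
from h import *
for n,seeds in (("top",dict(lemon=(246,234),garlic=(302,262),box=(180,222),boxR=(516,98),lime=(371,258),tin=(303,183),candle=(357,180),purple=(341,304))),("scene",dict(lemon=(268,308),garlic=(338,278),box=(198,332),lime=(370,228),tin=(257,232),candle=(288,205)))):
    im=dict(np.load(n+"0.npz"));w=pts(im)
    m=(np.nan_to_num(w[...,2])>0.012)
    _,L=cv2.connectedComponents(m.astype(np.uint8),connectivity=4)
    for k,(u,v) in seeds.items():
        q=w[(L==L[v,u])&m]
        top=np.percentile(q[:,2],99); t=q[q[:,2]>top-.012]
        lo,hi=q.min(0),q.max(0)
        print(n,k,len(q),"mid",np.round((lo+hi)/2,3)[:2],"ext",np.round(hi-lo,3)[:2],"top",round(top,3),"topmid",np.round((t.min(0)+t.max(0))/2,3)[:2],np.round(t.max(0)-t.min(0),3)[:2])
    if n=="top":
        print("towel",[np.round(f(w[70:160,150:228].reshape(-1,3)[np.nan_to_num(w[70:160,150:228,2].ravel())>.05],0),3) for f in(np.min,np.max)])
        p=im["pixels"];c=cv2.resize(p[150:330,140:400],None,fx=3,fy=3,interpolation=2);cv2.imwrite("pics/crop.png",c)
```

```text
top lemon 530 mid [0.511 0.169] ext [0.054 0.069] top 0.056 topmid [0.51 0.17] [0.044 0.051]
top garlic 457 mid [0.444 0.038] ext [0.056 0.056] top 0.057 topmid [0.442 0.037] [0.03  0.027]
top box 2810 mid [0.54  0.302] ext [0.12  0.124] top 0.098 topmid [0.538 0.302] [0.117 0.124]
top boxR 67679 mid [ 0.739 -0.004] ext [0.385 1.543] top 0.411 topmid [ 0.795 -0.258] [0.085 0.088]
top lime 314 mid [ 0.451 -0.122] ext [0.044 0.044] top 0.048 topmid [ 0.452 -0.123] [0.037 0.039]
top tin 909 mid [0.628 0.031] ext [0.075 0.074] top 0.061 topmid [0.628 0.031] [0.075 0.074]
top candle 654 mid [ 0.638 -0.097] ext [0.062 0.061] top 0.062 topmid [ 0.638 -0.098] [0.062 0.06 ]
top purple 460 mid [ 0.345 -0.049] ext [0.055 0.058] top 0.058 topmid [ 0.346 -0.05 ] [0.023 0.025]
towel [array([0.71 , 0.185, 0.05 ]), array([0.853, 0.319, 0.233])]
scene lemon 960 mid [0.508 0.176] ext [0.051 0.065] top 0.053 topmid [0.51  0.173] [0.046 0.051]
scene garlic 685 mid [0.445 0.047] ext [0.057 0.05 ] top 0.055 topmid [0.443 0.042] [0.027 0.025]
scene box 7465 mid [0.537 0.306] ext [0.117 0.124] top 0.095 topmid [0.537 0.306] [0.117 0.124]
scene lime 353 mid [ 0.45  -0.114] ext [0.045 0.039] top 0.045 topmid [ 0.449 -0.117] [0.037 0.032]
scene tin 1364 mid [0.628 0.036] ext [0.077 0.077] top 0.058 topmid [0.628 0.036] [0.077 0.077]
scene candle 137265 mid [ 0.439 -0.372] ext [0.991 1.531] top 0.476 topmid [ 0.168 -0.048] [0.06  0.122]
```

View pics/crop.png

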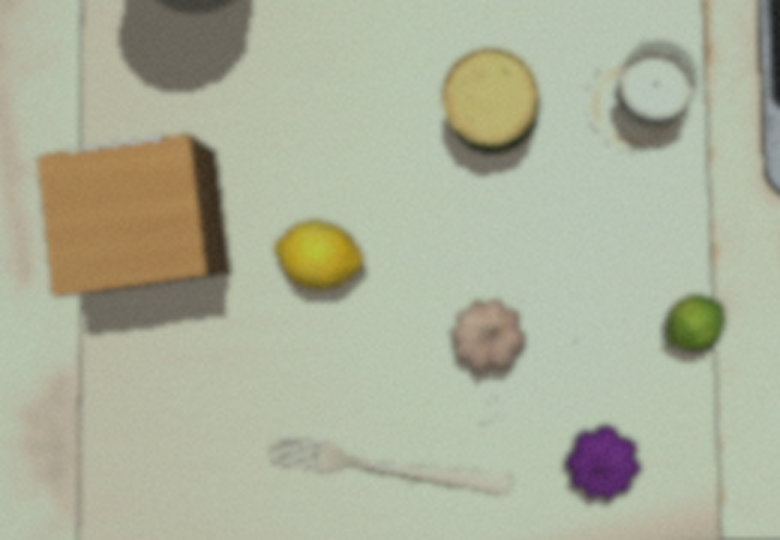

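The crop confirms it: the plain wooden box beside the hob at (180,222) in the top view measures 117 x 124 mm, turned slightly, and 95–98 mm high. It sits at y=+0.30, on the robot's left; the other box is at the back right. The heights and sizes of the rest agree too. Targets are lemon (0.510,0.171), garlic (0.444,0.040) and box (0.538,0.304). I'll shut the fingers and cross at z≈0.23.

>>> servo_tool(
  moves=[
    [0, 0.007, 0.017, 0.003],
    [0, 0.02, 0.048, 0.006],
  ],
)

```text
invalid input at $.moves[0]: expected 7 numbers
```

>>> servo_tool(
  moves=[
    [0, 0.007, 0.017, 0.003, 0, 0, 0],
    [0, 0.021, 0.05, 0.006, 0, 0, 0],
    [0, 0.035, 0.084, 0.01, 0, 0, 0],
    [0, 0.049, 0.118, 0.01, 0, 0, 0],
    [0, 0.063, 0.151, 0.01, 0, 0, 0],
    [0, 0.077, 0.185, 0.01, 0, 0, 0],
    [0, 0.091, 0.218, 0.01, 0, 0, 0],
    [0, 0.105, 0.252, 0.01, 0, 0, 0],
    [0, 0.119, 0.285, 0.01, 0, 0, 0],
    [0, 0.133, 0.319, 0.01, 0, 0, 0],
  ],
)

```text
time: 0.93
eef_pos: [0.3502, -0.2107, 0.2428]
eef_rot: [-0.0, 0.981, 0.193, 0.0]
wrist_force: [1.3, 0.2, -0.6]
width: 0.305
grip_force: 0.0
```

The first call was malformed and refused; the second went well. Next I'll carry on to above the lemon.

>>> servo_tool(
  moves=[
    [0, 0.014, 0.034, 0, 0, 0, 0],
    [0, 0.028, 0.067, 0, 0, 0, 0],
    [0, 0.042, 0.1, 0, 0, 0, 0],
    [0, 0.056, 0.134, 0, 0, 0, 0],
    [0, 0.07, 0.167, 0, 0, 0, 0],
    [0, 0.084, 0.2, 0, 0, 0, 0],
    [0, 0.098, 0.234, 0, 0, 0, 0],
    [0, 0.112, 0.267, 0, 0, 0, 0],
    [0, 0.126, 0.3, 0, 0, 0, 0],
    [0, 0.138, 0.33, 0, 0, 0, 0],
  ],
)

```text
time: 1.77
eef_pos: [0.4879, 0.1194, 0.2428]
eef_rot: [-0.0, 0.981, 0.193, -0.0]
wrist_force: [0.3, -0.8, 0.6]
width: 0.002
grip_force: 0.0
```

>>> servo_tool(
  moves=[
    [0, 0.01, 0.025, 0, 0, 0, 0],
    [0, 0.018, 0.043, 0, 0, 0, 0],
    [0, 0.022, 0.052, 0, 0, 0, 0],
    [0, 0.022, 0.052, 0, 0, 0, 0],
    [0, 0.022, 0.052, 0, 0, 0, 0],
    [0, 0.022, 0.052, 0, 0, 0, 0],
  ],
)

```text
time: 2.27
eef_pos: [0.5096, 0.1677, 0.2428]
eef_rot: [0.0, 0.981, 0.192, -0.0]
wrist_force: [-0.3, 0.0, 0.4]
width: 0.003
grip_force: 0.0
```

The tool is above the lemon. Now I'll descend to about 0.122 and hold.

>>> servo_tool(
  moves=[
    [0, 0, 0.003, -0.015, 0, 0, 0],
    [0, 0, 0.003, -0.035, 0, 0, 0],
    [0, 0, 0.003, -0.055, 0, 0, 0],
    [0, 0, 0.003, -0.075, 0, 0, 0],
    [0, 0, 0.003, -0.095, 0, 0, 0],
    [0, 0, 0.003, -0.11, 0, 0, 0],
    [0, 0, 0.003, -0.12, 0, 0, 0],
    [0, 0, 0.003, -0.12, 0, 0, 0],
    [0, 0, 0.003, -0.12, 0, 0, 0],
    [0, 0, 0.003, -0.12, 0, 0, 0],
  ],
)

```text
time: 3.1
eef_pos: [0.5111, 0.1715, 0.1239]
eef_rot: [-0.0, 0.981, 0.192, 0.001]
wrist_force: [0.3, -0.9, 0.4]
width: 0.005
grip_force: 0.0
```

Run:
```python
from h import *
im=robot.get_image("scene");cv2.imwrite("pics/s1.png",im["pixels"])
```

```text
(no output)
```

View pics/s1.png

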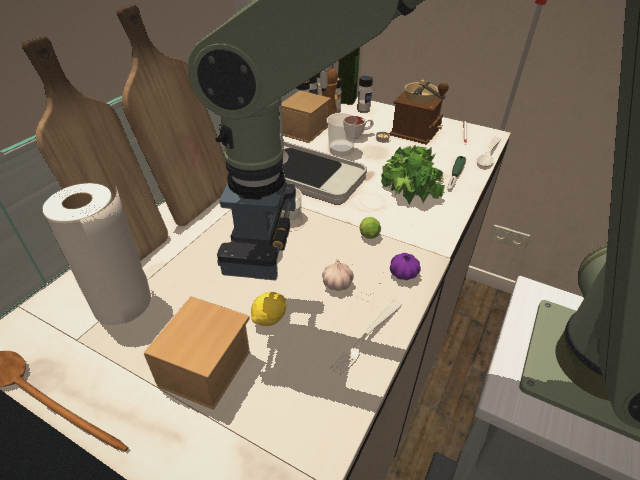

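The fingers end at about (255,272), directly above the lemon at (268,308), with the box's front clear. I'll hold here for two seconds.

>>> servo_tool(
  moves=[
    [0, 0, 0, 0, 0, 0, 0],
    [0, 0, 0, 0, 0, 0, 0],
    [0, 0, 0, 0, 0, 0, 0],
    [0, 0, 0, 0, 0, 0, 0],
    [0, 0, 0, 0, 0, 0, 0],
    [0, 0, 0, 0, 0, 0, 0],
    [0, 0, 0, 0, 0, 0, 0],
    [0, 0, 0, 0, 0, 0, 0],
    [0, 0, 0, 0, 0, 0, 0],
    [0, 0, 0, 0, 0, 0, 0],
  ],
)

```text
time: 3.98
eef_pos: [0.5104, 0.1717, 0.1228]
eef_rot: [0.0, 0.981, 0.193, -0.0]
wrist_force: [0.5, 0.4, 0.1]
width: 0.004
grip_force: 0.0
```

>>> servo_tool(
  moves=[
    [0, 0, 0, 0, 0, 0, 0],
    [0, 0, 0, 0, 0, 0, 0],
    [0, 0, 0, 0, 0, 0, 0],
    [0, 0, 0, 0, 0, 0, 0],
    [0, 0, 0, 0, 0, 0, 0],
    [0, 0, 0, 0, 0, 0, 0],
    [0, 0, 0, 0, 0, 0, 0],
    [0, 0, 0, 0, 0, 0, 0],
    [0, 0, 0, 0, 0, 0, 0],
    [0, 0, 0, 0, 0, 0, 0],
  ],
)

```text
time: 4.82
eef_pos: [0.5104, 0.1717, 0.1228]
eef_rot: [0.0, 0.981, 0.193, 0.0]
wrist_force: [-0.4, 0.3, 0.3]
width: 0.004
grip_force: 0.0
```

>>> servo_tool(
  moves=[
    [0, 0, 0, 0, 0, 0, 0],
    [0, 0, 0, 0, 0, 0, 0],
    [0, 0, 0, 0, 0, 0, 0],
    [0, 0, 0, 0.015, 0, 0, 0],
    [0, 0, 0, 0.035, 0, 0, 0],
    [0, 0, 0, 0.055, 0, 0, 0],
    [0, 0, 0, 0.075, 0, 0, 0],
    [0, 0, 0, 0.095, 0, 0, 0],
    [0, 0, 0, 0.11, 0, 0, 0],
    [0, 0, 0, 0.12, 0, 0, 0],
  ],
)

```text
time: 5.65
eef_pos: [0.511, 0.1718, 0.2447]
eef_rot: [-0.0, 0.981, 0.193, 0.001]
wrist_force: [-0.3, -0.9, -0.1]
width: 0.007
grip_force: 0.0
```

>>> servo_tool(
  moves=[
    [0, -0.005, -0.01, 0, 0, 0, 0],
    [0, -0.015, -0.03, 0, 0, 0, 0],
    [0, -0.027, -0.053, 0, 0, 0, 0],
    [0, -0.039, -0.076, 0, 0, 0, 0],
    [0, -0.05, -0.1, 0, 0, 0, 0],
    [0, -0.06, -0.12, 0, 0, 0, 0],
    [0, -0.067, -0.131, 0, 0, 0, 0],
    [0, -0.067, -0.131, 0, 0, 0, 0],
    [0, -0.067, -0.131, 0, 0, 0, 0],
    [0, -0.067, -0.131, 0, 0, 0, 0],
  ],
)

```text
time: 6.48
eef_pos: [0.4438, 0.0412, 0.2425]
eef_rot: [-0.0, 0.981, 0.193, 0.0]
wrist_force: [0.0, 0.1, 0.4]
width: 0.003
grip_force: 0.0
```

The lemon hold lasted about 2.2 s. The tool is now above the garlic at (0.444,0.041), so I'll descend, hold and rise again.

>>> servo_tool(
  moves=[
    [0, 0, -0.001, -0.015, 0, 0, 0],
    [0, 0, -0.001, -0.035, 0, 0, 0],
    [0, 0, -0.001, -0.055, 0, 0, 0],
    [0, 0, -0.001, -0.075, 0, 0, 0],
    [0, 0, -0.001, -0.095, 0, 0, 0],
    [0, 0, -0.001, -0.11, 0, 0, 0],
    [0, 0, -0.001, -0.12, 0, 0, 0],
    [0, 0, -0.001, -0.12, 0, 0, 0],
    [0, 0, -0.001, -0.12, 0, 0, 0],
    [0, 0, -0.001, -0.12, 0, 0, 0],
  ],
)

```text
time: 7.32
eef_pos: [0.4443, 0.0402, 0.1233]
eef_rot: [0.0, 0.981, 0.193, 0.001]
wrist_force: [0.8, 0.3, -0.1]
width: 0.006
grip_force: 0.0
```

>>> servo_tool(
  moves=[
    [0, 0, 0, 0, 0, 0, 0],
    [0, 0, 0, 0, 0, 0, 0],
    [0, 0, 0, 0, 0, 0, 0],
    [0, 0, 0, 0, 0, 0, 0],
    [0, 0, 0, 0, 0, 0, 0],
    [0, 0, 0, 0, 0, 0, 0],
    [0, 0, 0, 0, 0, 0, 0],
    [0, 0, 0, 0, 0, 0, 0],
    [0, 0, 0, 0, 0, 0, 0],
    [0, 0, 0, 0, 0, 0, 0],
  ],
)

```text
time: 8.15
eef_pos: [0.4434, 0.0397, 0.1227]
eef_rot: [0.0, 0.981, 0.193, -0.0]
wrist_force: [0.1, -0.2, -1.1]
width: 0.007
grip_force: 0.0
```

>>> servo_tool(
  moves=[
    [0, 0, 0, 0, 0, 0, 0],
    [0, 0, 0, 0, 0, 0, 0],
    [0, 0, 0, 0, 0, 0, 0],
    [0, 0, 0, 0, 0, 0, 0],
    [0, 0, 0, 0, 0, 0, 0],
    [0, 0, 0, 0, 0, 0, 0],
    [0, 0, 0, 0, 0, 0, 0],
    [0, 0, 0, 0, 0, 0, 0],
    [0, 0, 0, 0, 0, 0, 0],
    [0, 0, 0, 0, 0, 0, 0],
  ],
)

```text
time: 8.98
eef_pos: [0.4434, 0.0397, 0.1228]
eef_rot: [0.0, 0.981, 0.193, 0.0]
wrist_force: [0.2, 0.8, 0.1]
width: 0.01
grip_force: 0.0
```

>>> servo_tool(
  moves=[
    [0, 0, 0, 0, 0, 0, 0],
    [0, 0, 0, 0, 0, 0, 0],
    [0, 0, 0, 0, 0, 0, 0],
    [0, 0, 0, 0.015, 0, 0, 0],
    [0, 0, 0, 0.035, 0, 0, 0],
    [0, 0, 0, 0.055, 0, 0, 0],
    [0, 0, 0, 0.075, 0, 0, 0],
    [0, 0, 0, 0.095, 0, 0, 0],
    [0, 0, 0, 0.115, 0, 0, 0],
    [0, 0, 0, 0.13, 0, 0, 0],
  ],
)

```text
time: 9.82
eef_pos: [0.4438, 0.0397, 0.2545]
eef_rot: [0.0, 0.981, 0.193, 0.001]
wrist_force: [0.3, -0.0, 0.6]
width: 0.006
grip_force: 0.0
```

>>> servo_tool(
  moves=[
    [0, 0.005, 0.014, 0, 0, 0, 0],
    [0, 0.015, 0.042, 0, 0, 0, 0],
    [0, 0.026, 0.073, 0, 0, 0, 0],
    [0, 0.037, 0.104, 0, 0, 0, 0],
    [0, 0.048, 0.135, 0, 0, 0, 0],
    [0, 0.059, 0.166, 0, 0, 0, 0],
    [0, 0.07, 0.197, 0, 0, 0, 0],
    [0, 0.081, 0.227, 0, 0, 0, 0],
    [0, 0.089, 0.25, 0, 0, 0, 0],
    [0, 0.094, 0.264, 0, 0, 0, 0],
  ],
)

```text
time: 10.65
eef_pos: [0.5379, 0.3064, 0.2521]
eef_rot: [-0.0, 0.981, 0.194, -0.0]
wrist_force: [0.3, -0.1, -0.1]
width: 0.005
grip_force: 0.0
```

Now I'll descend over the left salt box to z≈0.150, which puts the tips about 37 mm above the lid.

>>> servo_tool(
  moves=[
    [0, 0, -0.002, -0.01, 0, 0, 0],
    [0, 0, -0.002, -0.03, 0, 0, 0],
    [0, 0, -0.002, -0.05, 0, 0, 0],
    [0, 0, -0.002, -0.07, 0, 0, 0],
    [0, 0, -0.002, -0.085, 0, 0, 0],
    [0, 0, -0.002, -0.097, 0, 0, 0],
    [0, 0, -0.002, -0.102, 0, 0, 0],
    [0, 0, -0.002, -0.102, 0, 0, 0],
    [0, 0, -0.002, -0.102, 0, 0, 0],
    [0, 0, -0.002, -0.102, 0, 0, 0],
  ],
)

```text
time: 11.48
eef_pos: [0.5379, 0.3016, 0.1517]
eef_rot: [-0.0, 0.981, 0.193, 0.001]
wrist_force: [-0.3, 1.3, 0.3]
width: 0.007
grip_force: 0.0
```

>>> servo_tool(
  moves=[
    [0, 0, 0, 0, 0, 0, 0],
    [0, 0, 0, 0, 0, 0, 0],
    [0, 0, 0, 0, 0, 0, 0],
    [0, 0, 0, 0, 0, 0, 0],
    [0, 0, 0, 0, 0, 0, 0],
    [0, 0, 0, 0, 0, 0, 0],
    [0, 0, 0, 0, 0, 0, 0],
    [0, 0, 0, 0, 0, 0, 0],
    [0, 0, 0, 0, 0, 0, 0],
    [0, 0, 0, 0, 0, 0, 0],
  ],
)

```text
time: 12.32
eef_pos: [0.5374, 0.3017, 0.1508]
eef_rot: [0.0, 0.981, 0.193, -0.0]
wrist_force: [-0.4, -0.4, 0.2]
width: 0.009
grip_force: 0.0
```

>>> servo_tool(
  moves=[
    [0, 0, 0, 0, 0, 0, 0],
    [0, 0, 0, 0, 0, 0, 0],
    [0, 0, 0, 0, 0, 0, 0],
    [0, 0, 0, 0, 0, 0, 0],
    [0, 0, 0, 0, 0, 0, 0],
    [0, 0, 0, 0, 0, 0, 0],
    [0, 0, 0, 0, 0, 0, 0],
    [0, 0, 0, 0, 0, 0, 0],
    [0, 0, 0, 0, 0, 0, 0],
    [0, 0, 0, 0, 0, 0, 0],
  ],
)

```text
time: 13.15
eef_pos: [0.5375, 0.3017, 0.1508]
eef_rot: [0.0, 0.981, 0.193, 0.0]
wrist_force: [0.5, 0.5, -0.2]
width: 0.003
grip_force: 0.0
```

>>> servo_tool(
  moves=[
    [0, 0, 0, 0, 0, 0, 0],
    [0, 0, 0, 0, 0, 0, 0],
    [0, 0, 0, 0, 0, 0, 0],
    [0, 0, 0, 0, 0, 0, 0],
    [0, 0, 0, 0, 0, 0, 0],
    [0, 0, 0, 0, 0, 0, 0],
  ],
)

```text
time: 13.65
eef_pos: [0.5374, 0.3017, 0.1508]
eef_rot: [0.0, 0.981, 0.193, 0.0]
wrist_force: [0.2, 0.3, -0.0]
width: 0.004
grip_force: 0.0
```

Run:
```python
from h import *
im=robot.get_image("scene");cv2.imwrite("pics/s2.png",im["pixels"])
```

```text
(no output)
```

View pics/s2.png

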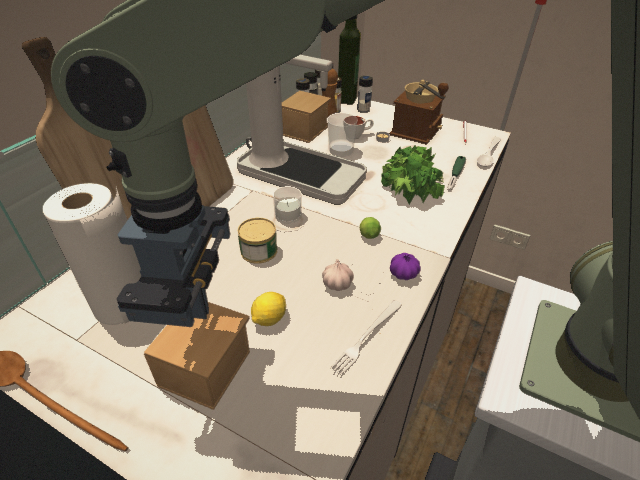

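The gripper is over the lid of the left box, with the lid at about (198,332), and it isn't touching it. Every object is where it was at the start. I'm handing in.

```bash
python3 -c "
from station import robot
print(robot.job_done())"
```

```text
the job is handed in; nothing more can be done
None
```

The arm pointed at the lemon, the garlic and then the left salt box for over two seconds each, with no sign of contact or of anything moved. The job was handed in at about 14 s with the arm still pointing at the box; no verdict came back.

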